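# Uncap the shut-off gas outlet

### The arm

A 7-joint arm with a two-finger parallel gripper is mounted at the origin on a cart in front of the work surface, level with it; the furniture and walls round the work are solid. World frame = base frame: x ahead of the robot, y to its left, z up, the work surface at z = 0. Lengths are in m, angles in rad, forces in N, time in s.
With the tool pointing down it reaches from about 0.4 to 0.85 m from the base axis. Payload 6.9 kg.
Tool frame: the origin (TCP) lies at the very end of the fingers, on their centre line; the grasp point (between the pads) lies 19 mm behind it (r.pinch_z is the distance from the TCP to the grasp point, in m); z points along the fingers, y is the line along which they close (so a half turn about z gives the same grasp; the last joint's range is limited). The gripper opens to 85 mm and grips with 20 to 120 N. Pads are 22 mm wide; open, the fingers measure 114 mm over their backs; the gripper's body (76 mm by 85 mm) begins 54 mm behind the grasp point. The pads swing forward as they close: fully open they stand 13 mm farther back than shut.
Start: joints at [1.208, 0.507, -0.238, 1.5, 0.126, 1.149, -0.155], TCP at [0.282, -0.558, 0.208] pointing down, gripper open.
Joint ranges: [-3.08, 3.08], [-0.24, 2.05], [-1.43, 1.35], [0, 2.5], [-1.52, 4.66], [0.17, 1.96], [-2.89, 2.89]. Speed limits (rad/s): [2.39, 2.39, 3.14, 3.14, 3.14, 3.14, 3.14].

### API

Orientations are given as a unit quaternion [w, x, y, z].
In Python, from workcell import r gives the robot as it stands.
- The arm moves only by the tool servo_tool, never from a script. Its arguments are lists of equal length, an entry for each row: "linear": the shift along the tool's x, y, z in m, a list of three; "dr": the turn, a rotation vector about the tool's x, y, z in degrees, a list of three; "hand": the opening, from -1 (shut) to 1 (fully open). A call has 1 to 5 rows; each row shifts and turns the commanded pose from where the row before left it, along the tool's axes as they then stand; what a row does not reach is not made up. A row lasts 1/12 s, in which the tool goes at most 41.7 mm and 7.16 degrees, less where a joint would pass 70% of its speed; a pose out of reach is approached as far as the arm can. A call with a gripper value outside its range is refused whole. The fingers move at their own pace and stop on an object; the grip force is fixed at half the most. Time passes only in rows, so rows that do not move let the fingers close. It gives the time, the measured TCP pose, the force, the opening and the grip force at its end, in the units of the state.
- r.read_state(): the state, without advancing time (a new reading comes with each control period).
- r.get_image(name): name is "scene" or "top" or "wrist"; returns a dict with "frame" (480x640x3 uint8, blue, green, red), "fx", "fy", "cx", "cy" (pixels), "rvec" (rotation vector, rad) and "tvec" (3), from world to camera coordinates, as OpenCV has them; the wrist camera has in their place "tool_from_camera" (4x4, takes a point from camera to tool coordinates, whose origin is the TCP and whose axes are the flange's). Camera axes: x right, y down, z forward; pixel columns grow to the right and rows downward; lengths in m; the calibration is good to about 2 mm. A picture is of the moment at which its call begins: read the wrist's pose just before it. There is no depth.
- r.sign_off(): hands the job in; it is judged then, once.
Trained networks look in the newest picture that a camera, given by its name, has taken for a name from the list of things; names that differ only in an ending like _2 or _b are one class to them, and where a whole thing is asked for, a point or a joint stands for the part that bears it (a point fixed in the world has none). Each returns a list of dicts, best first, with "confidence" (0 to 1); they miss things now and then, are a little off and sometimes report something else, mostly with a low value. They report only what shows in the picture. A call takes as long as a camera call. They do not tell look-alikes from the thing itself.
- r.look_for(camera, label): "xy" ([column, row] as shares, 0 to 1, of the picture: columns of its width, rows of its height, amid what is visible of it).
- r.trace(camera, label): "region" (480x640 bool, what is visible of it) and "xy" ([column, row] as shares, 0 to 1, of the picture: columns of its width, rows of its height, amid what is visible of it).
The state is a dict: "t": time; "joints": joint angles; "joint_velocities": joint speeds; "joint_efforts": joint torques, N m; "tool_pos": TCP position; "eef_rot": TCP orientation; "wrist_force": force on the tool from outside, world axes, zero at the start; "moment": the same for the moment, N m; "gripper_width": finger opening in m; "grasp_force": force on a finger pad.
Only numpy, scipy, OpenCV 4.12 (cv2) and the standard library are available. Lean on these libraries where they do the work, as an engineer would, in place of code of your own. Each camera call takes 0.05 s, during which the arm holds its last target. There are 200 camera calls.

### The job

Two capped gas outlets stand on the board, each behind its own lever valve, and one valve is shut (its lever lies across the pipe) while the other is open (lever along the pipe). Unscrew the cap of the shut-off outlet only: one gas has a right-hand and the other a left-hand thread and nothing outside shows which, so try the cap both ways and turn it the way it gives. Then lift it off and finish while still holding it upright in the gripper, still and well clear above the outlets, leaving the other cap, both levers and the things around as they are.

Things in the scene. Friction and masses are not known exactly. Their poses are not given: they have to be found in the camera images.
- board: plywood board 220x330x15 mm screwed to the bench. Two like pipes, 85 mm left (+y) and right (-y) of its middle, come up through it at the rear (+x), run forward 47 mm above the bench through a valve each, then turn up into a brass neck under a cap, 60 mm in front (-x) of the middle. Origin: centre of the underside, on the bench; x to the rear, y left, z up
- cap_left: round steel screw cap on the left outlet, about 0.25 kg. Skirt 46 mm over its ribs; skirt and disc 26.5 mm tall; on the disc an upright bar grip, 28 mm long (cap x), 14 mm wide (y), 26.5 to 50 mm above the origin. Origin: centre of the skirt's lower rim, z up; 69 mm above the bench at the start. Screwed home at first, bar along the board's x; it cannot be pulled off
- cap_right: the same cap on the right outlet
- outlet_left (a point): centre of the end face of the left neck, inside the cap, 91 mm above the bench. Coarse thread, right-hand (loosens anticlockwise from above) or left-hand (clockwise), contrary to the other outlet's, drawn anew at each start. The wrong way the cap stops dead within 7 degrees. The right way it climbs 3.5 mm per rad, with 1 mm of axial play
- outlet_right (a point): the same on the right neck. Either cap is free of its thread after about 1.1 rad (until then it cannot be lifted) and meets another stop at about 2.1 rad: turn it 1.2 to 1.6 rad, raising the hand with it, then lift straight up; it clears the neck after 25 mm
- lever_1 (a joint): angle of the lever of the valve at pivot_1, rad: about 0 = lever along the pipe, pointing to the rear = open; about 1.57 = lever across the pipe, pointing left = shut. Steel lever with a black sleeve, 82 mm long from the pivot, 14 mm wide, top 80 mm above the bench
- lever_2 (a joint): angle of the lever of the valve at pivot_2; same meaning and shape
- pivot_1 (a point): pivot of lever_1, on top of its valve, 75 mm above the bench and 64 mm behind (+x of) the outlet it feeds. It stands in the left or the right line, differing from start to start
- pivot_2 (a point): pivot of lever_2, likewise, in the other line
- spanner: bystander: open-ended steel spanner 221 x 35 x 5 mm lying on the bench to the left of the board. Origin: centre of its underside
- pliers: bystander: combination pliers 181 x 58 x 12 mm lying to the right of the board. Origin: centre of its underside
- bottle: bystander: small brown dropper bottle (leak-test fluid) 34 mm in diameter, 102 mm tall, standing on the rear of the board between the pipes. Origin: centre of its underside
- lever_tip_1 (a point): free end of lever_1, 82 mm from its pivot
- lever_tip_2 (a point): free end of lever_2, 82 mm from its pivot
Mind the look-alikes: they are no part of the job. What is shaped like the cap_right but brown or red is not meant.

How it is judged:
By the outcome, as a careful person would: the job done as asked, in the order asked, and still so for the second after the job is handed in, while the arm keeps its last pose, push and grip.
It also fails if it takes over 40 s, if anything falls off the work surface, if the arm or the gripper's body presses on something with over 40 N, if the wrist force passes 120 N, or if a joint passes its speed limit or range.

## Working session

There is one attempt and no reset: what is moved stays moved. The work goes in short steps, Python scripts to look and compute and a tool call to move; the robot and the scene stay as the last step left them, time stands still between calls to the robot, and variables do not carry over. Pictures are saved under pics/ and viewed, at most 10 in all, crops included, and the job is handed in when it is done.

Besides the shell and the picture viewer there is one more tool, called by a JSON object that holds its "api" and its "payload", one argument or row to a line. servo_tool: Moves the arm, as the interface text tells. Its arguments: {"type":"object","properties":{"linear":{"type":"array"},"dr":{"type":"array"},"hand":{"type":"array"}},"required":["linear","dr","hand"]}

```bash
mkdir -p pics; python3 - <<'E'
from workcell import r
import cv2,numpy as np
s=r.read_state();print(s)
for c in("scene","top"):
    d=r.get_image(c);cv2.imwrite(f"pics/{c}0.png",d["frame"])
    print(c,d["fx"],d["cx"],d["cy"],d["rvec"],d["tvec"])
    for l in("cap_left","lever_1","lever_tip_1","pivot_1","outlet_left","board","bottle"):
        try:print(l,[(np.round(np.array(x["xy"])*[640,480],1).tolist(),round(x["confidence"],2)) for x in r.look_for(c,l)])
        except Exception as e:print(l,e)
E
```

```text
{'t': 0.0, 'joints': array([ 1.20745941,  0.50837201, -0.23754248,  1.50113304,  0.1257054 ,
        1.1489315 , -0.15479308]), 'joint_velocities': array([ 0.00022496,  0.00114108, -0.00013922,  0.00029648, -0.00079252,
        0.00046592, -0.00162786]), 'joint_efforts': array([-7.42288303e-04, -6.20594931e+01, -2.18699276e+00, -2.49655992e+01,
        1.27144146e-02,  1.17319054e-02, -1.12160148e-06]), 'tool_pos': array([ 0.28208877, -0.55709404,  0.20710905]), 'eef_rot': array([-8.96965354e-04,  9.72644298e-01,  2.32297682e-01, -2.30300007e-04]), 'wrist_force': array([-0.24047077, -0.40043461,  0.61200483]), 'moment': array([-0.00948866, -0.0020658 , -0.01077622]), 'grasp_force': 0.0, 'gripper_width': 0.08573518506701444}
scene 580.0652464710658 314.81899644418775 239.48783448123172 [ 0.59067258 -2.41626167  1.52810564] [0.53063943 0.20655752 1.03072897]
cap_left [([324.6, 244.8], 0.89), ([281.9, 240.2], 0.6)]
lever_1 []
lever_tip_1 [([281.6, 240.0], 0.65)]
pivot_1 [([292.1, 250.0], 0.82), ([323.7, 220.9], 0.64)]
outlet_left []
board [([310.4, 264.2], 0.85)]
bottle [([286.2, 225.7], 0.75)]
top 496.51976536078746 317.2424817977981 228.25171649983307 [ 2.19025604 -2.16239498  0.16465515] [-0.020863    0.57445822  1.00203882]
cap_left [([306.4, 227.1], 0.72)]
lever_1 [([307.4, 178.9], 0.54), ([372.8, 192.4], 0.52)]
lever_tip_1 [([375.4, 190.2], 0.75), ([308.8, 179.0], 0.66)]
pivot_1 [([383.3, 193.2], 0.86), ([303.4, 191.7], 0.66)]
outlet_left [([346.2, 201.8], 0.9)]
board [([341.5, 200.2], 0.62), ([383.3, 191.0], 0.41)]
bottle [([353.2, 160.6], 0.65), ([343.5, 202.6], 0.52)]
```

```bash
python3 - <<'E'
import cv2
a=cv2.imread("pics/top0.png")[100:325,200:500];cv2.imwrite("pics/t.png",cv2.resize(a,(800,600),interpolation=cv2.INTER_CUBIC))
a=cv2.imread("pics/scene0.png")[140:340,180:446];cv2.imwrite("pics/s.png",cv2.resize(a,(798,600),interpolation=cv2.INTER_CUBIC))
E
```

```text
(no output)
```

View pics/t.png

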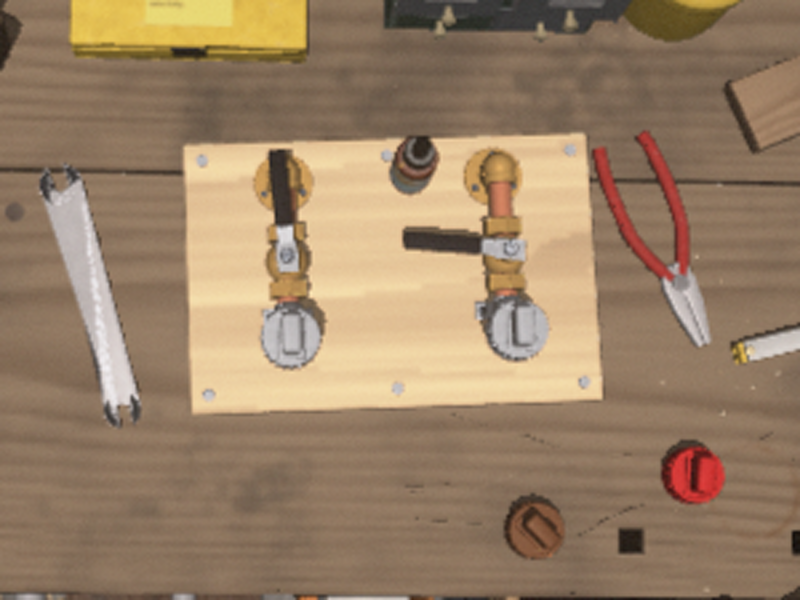

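View pics/s.png

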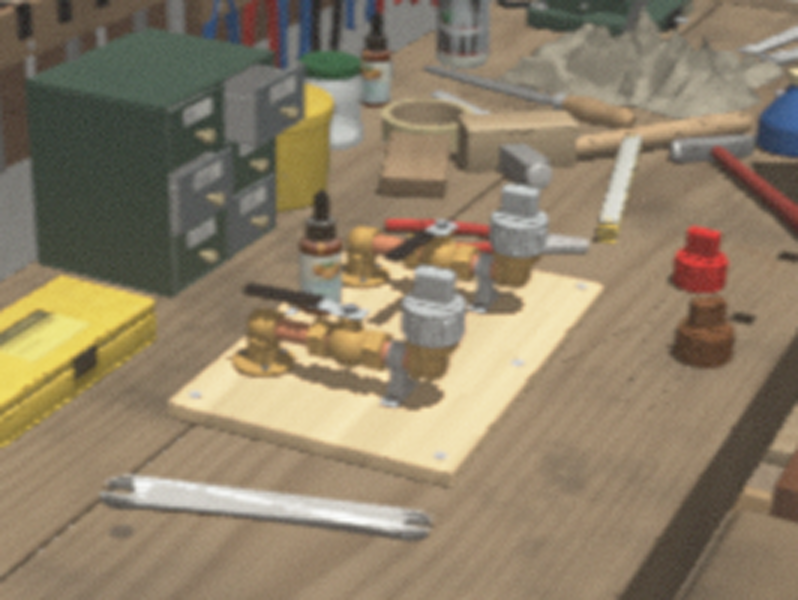

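The left lever lies along its pipe, so that valve is open. The right lever (crop 405–525, 243) lies across its pipe, so it is shut. The target is the right cap, whose bar top is at crop (523,323); the left bar top is at (291,334).

```bash
cat >h.py <<'E'
import numpy as np,cv2
from workcell import r
def ray(d,uv,z):
    R,_=cv2.Rodrigues(np.array(d["rvec"]));t=np.array(d["tvec"])
    c=-R.T@t;v=R.T@np.array([(uv[0]-d["cx"])/d["fx"],(uv[1]-d["cy"])/d["fy"],1])
    return c+v*(z-c[2])/v[2]
def proj(d,p):return cv2.projectPoints(np.array(p,float).reshape(-1,3),np.array(d["rvec"]),np.array(d["tvec"]),np.array([[d["fx"],0,d["cx"]],[0,d["fy"],d["cy"]],[0,0,1.]]),None)[0].reshape(-1,2)
E
python3 - <<'E'
from h import *
d=r.get_image("top")
f=lambda x,y:(200+x*.375,100+y*.375)
R=ray(d,f(523,323),.119);L=ray(d,f(291,334),.119);print(R,L,np.linalg.norm(R-L),np.degrees(np.arctan2(*(-(L-R))[:2][[0,1]]*[1,-1])))
co=np.array([ray(d,f(*p),.015)[:2] for p in((186,146),(584,133),(602,400),(193,413))]);print(co,co.mean(0))
c=co.mean(0);u=co[0]+co[3]-co[1]-co[2];u/=np.linalg.norm(u);x=np.array([u[1],-u[0]])
print("yaw",np.degrees(np.arctan2(x[1],x[0])),"R",c-.06*x-.085*u,"L",c-.06*x+.085*u)
for l in("cap_right",):
    for q in r.trace("top",l):
        print(q["confidence"],np.array(q["xy"])*[640,480])
s=r.get_image("scene")
g=lambda x,y:(180+x/3,140+y/3)
print(proj(s,R),g(519,190),proj(s,L),g(433,272), ray(s,g(519,190),.119),ray(s,g(433,272),.119))
w=r.get_image("wrist");print(w["tool_from_camera"],w["fx"])
E
```

```text
[ 0.58072474 -0.1627446   0.119     ] [0.57018739 0.00490716 0.119     ] 0.16798257837991068 3.596459006338758
[[ 0.73498318  0.09003102]
 [ 0.75239223 -0.23438098]
 [ 0.53371269 -0.24594143]
 [ 0.51909176  0.07977572]] [ 0.63504497 -0.07762892]
yaw 2.820517627160663 R [ 0.57930028 -0.16547839] L [0.57093502 0.00431567]
0.95 [389.184 224.592]
0.72 [399.616 298.08 ]
0.57 [457.28 276.72]
0.21 [308.608 228.912]
[[352.50704402 201.70431963]] (353.0, 203.33333333333334) [[325.26682837 229.04841341]] (324.33333333333337, 230.66666666666669) [ 0.57581056 -0.15412742  0.119     ] [0.56841982 0.01304068 0.119     ]
[[ 9.42984213e-04 -9.47976361e-01 -3.18339332e-01  8.28171144e-02]
 [ 9.99999483e-01  7.72582316e-04  6.61539218e-04  3.09735318e-04]
 [-3.81180202e-04 -3.18339791e-01  9.47976599e-01 -1.66298218e-01]
 [ 0.00000000e+00  0.00000000e+00  0.00000000e+00  1.00000000e+00]] 356.185675820908
```

{"api": "servo_tool", "payload": {
  "linear": [
    [0.034,-0.0166,0],
    [0.034,-0.0166,0],
    [0.034,-0.0166,0],
    [0.034,-0.0166,0],
    [0.034,-0.0166,0]
  ],
  "dr": [
    [0,0,0],
    [0,0,0],
    [0,0,0],
    [0,0,0],
    [0,0,0]
  ],
  "hand": [1,1,1,1,1]
}}

```text
t: 1.42
tool_pos: [0.3973, -0.4053, 0.2081]
eef_rot: [0.0, 0.973, 0.232, 0.0]
wrist_force: [0.8, -1.7, 0.8]
gripper_width: 0.0853
grasp_force: 0.0
```

{"api": "servo_tool", "payload": {
  "linear": [
    [0.034,-0.0166,0],
    [0.034,-0.0166,0],
    [0.034,-0.0166,0],
    [0.034,-0.0166,0],
    [0.034,-0.0166,0]
  ],
  "dr": [
    [0,0,0],
    [0,0,0],
    [0,0,0],
    [0,0,0],
    [0,0,0]
  ],
  "hand": [1,1,1,1,1]
}}

```text
t: 1.83
tool_pos: [0.5116, -0.2543, 0.2082]
eef_rot: [0.0, 0.973, 0.232, 0.0]
wrist_force: [0.6, 0.2, 1.0]
gripper_width: 0.0853
grasp_force: 0.0
```

{"api": "servo_tool", "payload": {
  "linear": [
    [0.034,-0.0166,0],
    [0.034,-0.0166,0],
    [0.034,-0.0166,0],
    [0,0,0],
    [0,0,0]
  ],
  "dr": [
    [0,0,0],
    [0,0,0],
    [0,0,0],
    [0,0,6],
    [0,0,6]
  ],
  "hand": [1,1,1,1,1]
}}

```text
t: 2.25
tool_pos: [0.5807, -0.1618, 0.2078]
eef_rot: [-0.001, 0.992, 0.13, 0.0]
wrist_force: [0.9, -0.6, 0.1]
gripper_width: 0.0852
grasp_force: 0.0
```

{"api": "servo_tool", "payload": {
  "linear": [
    [0,0,0],
    [0,0,0],
    [0,0,0],
    [0,0,0]
  ],
  "dr": [
    [0,0,6],
    [0,0,6],
    [0,0,0],
    [0,0,0]
  ],
  "hand": [1,1,1,1]
}}

```text
t: 2.58
tool_pos: [0.5792, -0.1652, 0.208]
eef_rot: [0.0, 1.0, 0.027, -0.0]
wrist_force: [0.2, -0.1, 0.2]
gripper_width: 0.0857
grasp_force: 0.0
```

```bash
cat >>h.py <<'E'
from scipy.spatial.transform import Rotation as Ro
def wrist():
    s=r.read_state();d=r.get_image("wrist");q=s["eef_rot"]
    T=np.eye(4);T[:3,:3]=Ro.from_quat([q[1],q[2],q[3],q[0]]).as_matrix();T[:3,3]=s["tool_pos"]
    M=np.linalg.inv(T@np.array(d["tool_from_camera"]));d["rvec"]=cv2.Rodrigues(M[:3,:3])[0];d["tvec"]=M[:3,3]
    return s,d
E
python3 - <<'E'
from h import *
s,d=wrist();print(s["joints"],s["tool_pos"],s["eef_rot"])
f=d["frame"].copy()
th=np.radians(3.1)
for z in(.119,.0955):
  P=[[.580+a*np.cos(th)-b*np.sin(th),-.164+a*np.sin(th)+b*np.cos(th),z] for a,b in((.014,.007),(.014,-.007),(-.014,-.007),(-.014,.007))]
  if z>.1: cv2.polylines(f,[proj(d,P).round().astype(int)],True,(0,0,255),1)
  else: cv2.polylines(f,[proj(d,[[.58+.023*np.cos(a),-.164+.023*np.sin(a),z] for a in np.linspace(0,6.28,40)]).round().astype(int)],True,(0,255,0),1)
p=proj(d,[.58,-.164,.119])[0];print(p,d["fx"])
x0,y0=int(p[0])-100,int(p[1])-75;x0=max(0,min(x0,440));y0=max(0,min(y0,330));print(x0,y0)
cv2.imwrite("pics/w1.png",cv2.resize(f[y0:y0+150,x0:x0+200],(800,600),interpolation=cv2.INTER_CUBIC))
E
```

```text
[ 0.37001837  0.47037931 -0.20969428  1.56353009  0.10532926  1.11876216
 -1.38109757] [ 0.57921362 -0.165238    0.207994  ] [ 1.13458417e-04  9.99644800e-01  2.66506977e-02 -2.50535826e-05]
[320.16240915 228.14110687] 356.185675820908
220 153
```

View pics/w1.png

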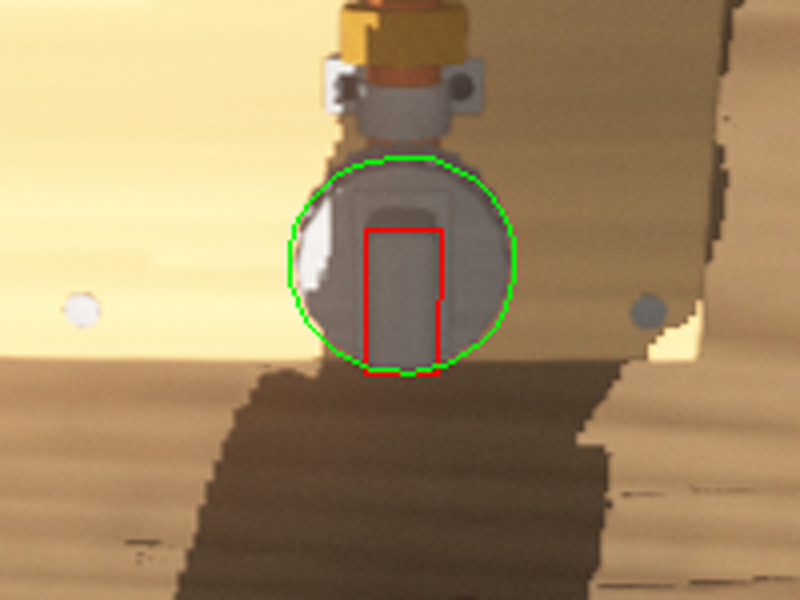

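The predicted bar (red) and disc (green) match the real cap within about 0.5 mm, centred near crop (404,265). Descending.

{"api": "servo_tool", "payload": {
  "linear": [
    [0.0009,-0.0012,0.03],
    [0,0,0.03],
    [0,0,0.024],
    [0,0,0.014],
    [0,0,0.008]
  ],
  "dr": [
    [0,0,0],
    [0,0,0],
    [0,0,0],
    [0,0,0],
    [0,0,0]
  ],
  "hand": [0.6,0.3,0,0,0]
}}

```text
t: 3.05
tool_pos: [0.5788, -0.164, 0.0998]
eef_rot: [-0.001, 1.0, 0.026, -0.001]
wrist_force: [-0.4, -0.0, 0.1]
gripper_width: 0.0425
grasp_force: 0.0
```

{"api": "servo_tool", "payload": {
  "linear": [
    [0,0,0.002],
    [0,0,0],
    [0,0,0],
    [0,0,0]
  ],
  "dr": [
    [0,0,0],
    [0,0,0],
    [0,0,0],
    [0,0,0]
  ],
  "hand": [0,-1,-1,-1]
}}

```text
t: 3.38
tool_pos: [0.5809, -0.1643, 0.1013]
eef_rot: [0.0, 1.0, 0.025, 0.001]
wrist_force: [0.2, -1.2, -0.0]
gripper_width: 0.0067
grasp_force: 0.0
```

{"api": "servo_tool", "payload": {
  "linear": [
    [0,0,0],
    [0,0,0],
    [0,0,0],
    [0,0,0]
  ],
  "dr": [
    [0,0,0],
    [0,0,0],
    [0,0,0],
    [0,0,0]
  ],
  "hand": [-1,-1,-1,-1]
}}

```text
t: 3.72
tool_pos: [0.5801, -0.1642, 0.1003]
eef_rot: [0.0, 1.0, 0.025, 0.0]
wrist_force: [-0.3, -0.6, -1.0]
gripper_width: -0.0
grasp_force: 0.0
```

```bash
python3 - <<'E'
from h import *
s,d=wrist();print(s["tool_pos"],s["eef_rot"],s["gripper_width"],r.pinch_z)
f=d["frame"].copy()
p=proj(d,[s["tool_pos"],[.58,-.164,.119]]);print(p)
for q in p: cv2.circle(f,tuple(q.round().astype(int).tolist()),2,(0,0,255),1)
a=cv2.resize(f,(400,300),interpolation=cv2.INTER_AREA)
f2=r.get_image("scene");g=f2["frame"];c=cv2.resize(g[160:280,270:430],(400,300),interpolation=cv2.INTER_CUBIC)
cv2.imwrite("pics/w2.png",cv2.hconcat([a,c]))
E
```

```text
[ 0.58012858 -0.16416789  0.10029836] [8.88768007e-05 9.99687844e-01 2.49831166e-02 2.25687348e-04] -2.7783710807919446e-05 0.0187
[[321.75238223 282.41330935]
 [321.37780274 300.66490582]]
```

View pics/w2.png

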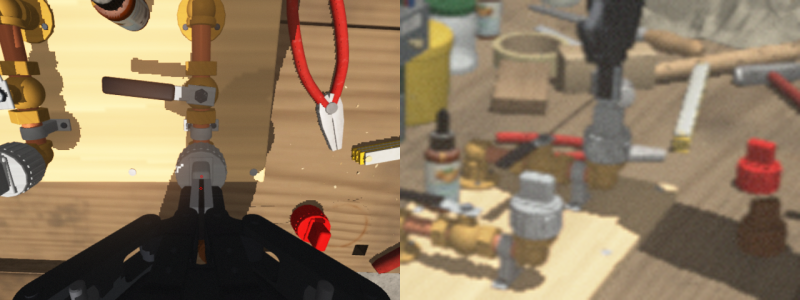

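The scene half shows the fingers on the right cap; the wrist half has the finger tips near (195,175) beside the bar. I need a closer look because the width reads 0.

```bash
python3 - <<'E'
from h import *
s,d=wrist();print(s["gripper_width"],s["grasp_force"])
f=d["frame"]
a=cv2.resize(f[220:370,220:420],(800,600),interpolation=cv2.INTER_CUBIC);a=cv2.convertScaleAbs(a,alpha=2,beta=20)
cv2.imwrite("pics/w3.png",a)
E
```

```text
0.00043512189494056296 0.0
```

View pics/w3.png

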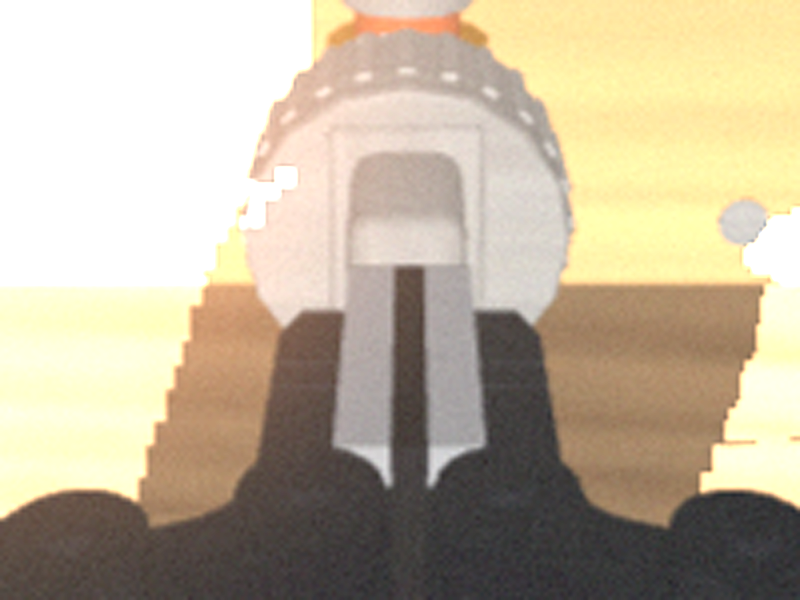

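```bash
python3 - <<'E'
from h import *
s,d=wrist()
C=np.linalg.inv(np.array(d["tool_from_camera"]))
K=np.array([[d["fx"],0,d["cx"]],[0,d["fy"],d["cy"]],[0,0,1.]])
for x in(.011,):
  for z in(0,-.01,-.02,-.03,-.04,-.06):
    for y in (0,.007):
      p=K@(C@[x,y,z,1])[:3];p=p[:2]/p[2];print(x,y,z,((p-[220,220])*4).round())
th=np.radians(2.9);c,n=np.cos(th),np.sin(th)
for a,b,z in((.014,.007,.119),(.014,-.007,.119),(.014,.007,.0955),(.014,-.007,.0955),(.023,0,.0955)):
    print(a,b,z,((proj(d,[.58+a*c-b*n,-.164+a*n+b*c,z])-[220,220])*4).round())
print(s)
E
```

```text
0.011 0 0 [407. 171.]
0.011 0.007 0 [462. 171.]
0.011 0 -0.01 [407. 204.]
0.011 0.007 -0.01 [465. 204.]
0.011 0 -0.02 [407. 241.]
0.011 0.007 -0.02 [469. 241.]
0.011 0 -0.03 [407. 283.]
0.011 0.007 -0.03 [473. 283.]
0.011 0 -0.04 [407. 330.]
0.011 0.007 -0.04 [477. 330.]
0.011 0 -0.06 [407. 446.]
0.011 0.007 -0.06 [488. 447.]
0.014 0.007 0.119 [[345. 214.]]
0.014 -0.007 0.119 [[468. 214.]]
0.014 0.007 0.0955 [[352. 136.]]
0.014 -0.007 0.0955 [[461. 136.]]
0.023 0 0.0955 [[407.  70.]]
{'t': 3.8667, 'joints': array([ 0.35748555,  0.57386528, -0.19498475,  1.70589212,  0.13737459,
        0.87516982, -1.41604541]), 'joint_velocities': array([-0.00072743,  0.00060105, -0.00119263, -0.00181456, -0.00011773,
       -0.00050684, -0.00082218]), 'joint_efforts': array([ 4.22488956e-03, -6.25672817e+01, -1.78927358e+00, -2.10193974e+01,
        1.15996687e-02,  2.41669957e-03,  9.29220732e-04]), 'tool_pos': array([ 0.58002163, -0.1640443 ,  0.10002854]), 'eef_rot': array([-2.78422244e-05,  9.99687629e-01,  2.49928830e-02,  1.31646417e-05]), 'wrist_force': array([-0.05269272, -0.76376018,  0.00960199]), 'moment': array([-0.0003868 ,  0.02970137, -0.00972006]), 'grasp_force': 0.0, 'gripper_width': -0.00021242875755223022}
```

The wrist picture shows the pad ends at crop row 265. By the calibration that puts them about 26 mm behind the nominal TCP, or about 7 mm above the bar top (rear edge at row 215), so the fingers closed on air. I'll open and go lower in steps, watching the force.

{"api": "servo_tool", "payload": {
  "linear": [
    [0,0,0],
    [0,0,0],
    [0,0,0],
    [0,0,0],
    [0,0,0]
  ],
  "dr": [
    [0,0,0],
    [0,0,0],
    [0,0,0],
    [0,0,0],
    [0,0,0]
  ],
  "hand": [-0.2,-0.2,-0.2,-0.2,-0.2]
}}

```text
t: 4.33
tool_pos: [0.58, -0.1641, 0.1]
eef_rot: [-0.0, 1.0, 0.025, -0.0]
wrist_force: [0.0, -0.1, 1.2]
gripper_width: 0.034
grasp_force: 0.0
```

{"api": "servo_tool", "payload": {
  "linear": [
    [0,0,0.003],
    [0,0,0.003],
    [0,0,0.003],
    [0,0,0.003],
    [0,0,0]
  ],
  "dr": [
    [0,0,0],
    [0,0,0],
    [0,0,0],
    [0,0,0],
    [0,0,0]
  ],
  "hand": [-0.2,-0.2,-0.2,-0.2,-0.2]
}}

```text
t: 4.75
tool_pos: [0.5795, -0.164, 0.0871]
eef_rot: [-0.0, 1.0, 0.025, -0.001]
wrist_force: [-0.2, 1.3, -0.1]
gripper_width: 0.0343
grasp_force: 0.0
```

{"api": "servo_tool", "payload": {
  "linear": [
    [0,0,0.003],
    [0,0,0.003],
    [0,0,0.003],
    [0,0,0.002],
    [0,0,0]
  ],
  "dr": [
    [0,0,0],
    [0,0,0],
    [0,0,0],
    [0,0,0],
    [0,0,0]
  ],
  "hand": [-0.2,-0.2,-0.2,-0.2,-0.2]
}}

```text
t: 5.17
tool_pos: [0.5797, -0.1641, 0.0764]
eef_rot: [-0.0, 1.0, 0.025, -0.0]
wrist_force: [0.2, 0.5, 0.2]
gripper_width: 0.0343
grasp_force: 0.0
```

{"api": "servo_tool", "payload": {
  "linear": [
    [0,0,0],
    [0,0,0],
    [0,0,0],
    [0,0,0],
    [0,0,0]
  ],
  "dr": [
    [0,0,0],
    [0,0,0],
    [0,0,0],
    [0,0,0],
    [0,0,0]
  ],
  "hand": [-1,-1,-1,-1,-1]
}}

```text
t: 5.58
tool_pos: [0.5802, -0.1641, 0.0772]
eef_rot: [0.0, 1.0, 0.025, 0.0]
wrist_force: [-0.1, -0.4, 2.5]
gripper_width: 0.0128
grasp_force: 59.4
```

```bash
python3 - <<'E'
from h import *
s,d=wrist();print(s["gripper_width"],s["grasp_force"],s["wrist_force"],s["moment"],s["tool_pos"],s["joints"][6])
a=cv2.convertScaleAbs(cv2.resize(d["frame"][220:370,220:420],(800,600),interpolation=cv2.INTER_CUBIC),alpha=2,beta=20)
cv2.imwrite("pics/w4.png",a)
E
```

```text
0.01275209661660448 59.40776824951172 [-0.08086535 -0.35680564  2.45308237] [ 0.03268134  0.01176283 -0.03079826] [ 0.58016904 -0.16410629  0.07721844] -1.4234059073865117
```

View pics/w4.png

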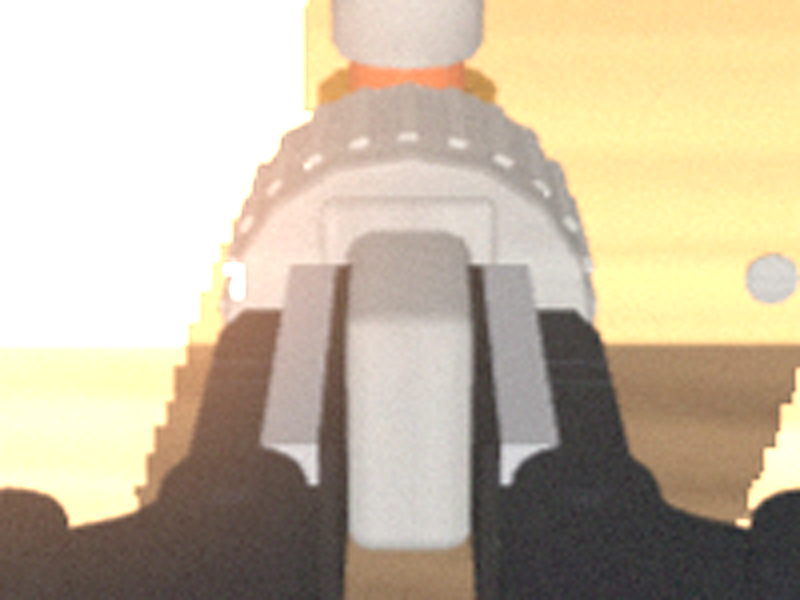

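The bar (crop 350–470, 235–545) now sits between the pads, held with 59 N. Trying anticlockwise first.

{"api": "servo_tool", "payload": {
  "linear": [
    [0,0,0],
    [0,0,0],
    [0,0,0],
    [0,0,0],
    [0,0,0]
  ],
  "dr": [
    [0,0,-3],
    [0,0,-3],
    [0,0,-3],
    [0,0,-1],
    [0,0,0]
  ],
  "hand": [-1,-1,-1,-1,-1]
}}

```text
t: 6.05
tool_pos: [0.58, -0.1638, 0.0772]
eef_rot: [-0.0, 0.994, 0.111, 0.0]
wrist_force: [-1.1, 2.5, 3.9]
gripper_width: 0.0126
grasp_force: 61.3
```

```bash
python3 - <<'E'
from h import *
s=r.read_state();print(s)
E
```

```text
{'t': 6.05, 'joints': array([ 0.38544785,  0.60344424, -0.24049467,  1.72935262,  0.18275488,
        0.83080425, -1.2856425 ]), 'joint_velocities': array([-0.00820722, -0.00054457,  0.01034516,  0.00106114, -0.00352806,
       -0.00084143, -0.02767861]), 'joint_efforts': array([  0.41028128, -61.10202312,  -2.09531821, -19.92138505,
         1.36607006,  -0.4768909 ,   1.30336851]), 'tool_pos': array([ 0.57998857, -0.16375647,  0.07722456]), 'eef_rot': array([-4.70488865e-04,  9.93793336e-01,  1.11241050e-01,  1.09170888e-04]), 'wrist_force': array([-1.11638571,  2.49961563,  3.9225593 ]), 'moment': array([ 0.59264051,  0.30067803, -0.91525326]), 'grasp_force': 61.27341628074646, 'gripper_width': 0.012614971342783145}
```

```bash
python3 - <<'E'
from h import *
s,d=wrist();print(s["moment"])
a=cv2.convertScaleAbs(cv2.resize(d["frame"][220:370,220:420],(800,600),interpolation=cv2.INTER_CUBIC),alpha=2,beta=20)
cv2.imwrite("pics/w5.png",a)
E
```

```text
[ 0.59264051  0.30067803 -0.91525326]
```

View pics/w5.png

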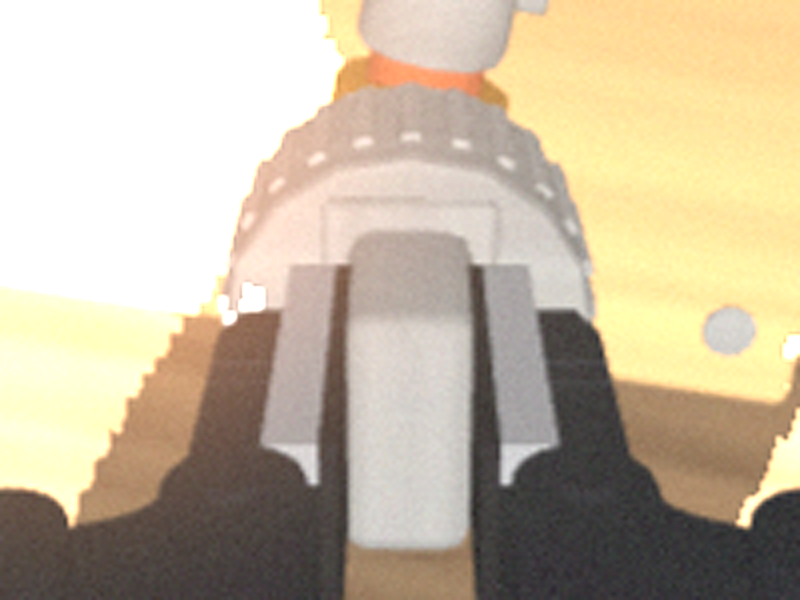

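The board has turned about 10° in the view while the bar stays square in the pads, so the cap gives anticlockwise. I'll continue one step, raising the hand, and confirm with the torque.

{"api": "servo_tool", "payload": {
  "linear": [
    [0,0,-0.0004],
    [0,0,-0.0004],
    [0,0,-0.0004],
    [0,0,-0.0004],
    [0,0,0]
  ],
  "dr": [
    [0,0,-4],
    [0,0,-4],
    [0,0,-4],
    [0,0,-4],
    [0,0,0]
  ],
  "hand": [-1,-1,-1,-1,-1]
}}

```text
t: 6.52
tool_pos: [0.5807, -0.164, 0.0779]
eef_rot: [-0.001, 0.969, 0.248, 0.001]
wrist_force: [3.4, 2.8, -6.8]
gripper_width: 0.0127
grasp_force: 137.9
```

```bash
python3 - <<'E'
from h import *
s=r.read_state();q=s["eef_rot"];print(s["moment"],s["wrist_force"],s["tool_pos"],np.degrees(2*np.arctan2(q[2],q[1])),s["joints"])
E
```

```text
[ 0.80464249 -1.27273362 -2.7507785 ] [ 3.38867757  2.84748575 -6.81107078] [ 0.58069538 -0.16398243  0.07787898] 28.669801263165756 [ 0.43559002  0.61019376 -0.32063868  1.72672886  0.24145172  0.84283599
 -1.06281089]
```

```bash
python3 - <<'E'
from h import *
s,d=wrist();q=s["eef_rot"];print(s["moment"],s["wrist_force"],s["grasp_force"],s["tool_pos"])
a=cv2.convertScaleAbs(cv2.resize(d["frame"][220:370,220:420],(800,600),interpolation=cv2.INTER_CUBIC),alpha=2,beta=20)
cv2.imwrite("pics/w6.png",a)
E
```

```text
[ 0.80464249 -1.27273362 -2.7507785 ] [ 3.38867757  2.84748575 -6.81107078] 137.8684291150421 [ 0.58069538 -0.16398243  0.07787898]
```

View pics/w6.png

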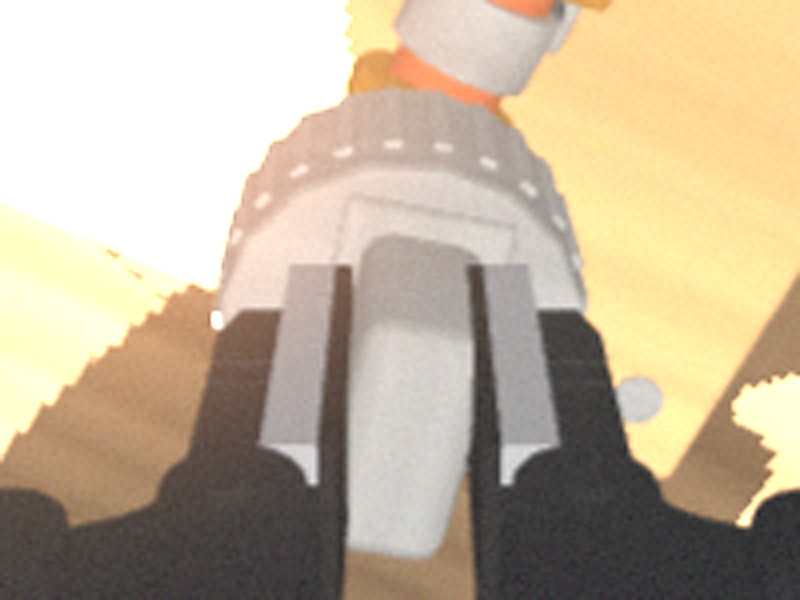

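The bar is now skewed about 10° in the pads (plate edge from (350,197) to (515,228)) and the torque has risen to 2.75 N m, so this looks like the stop. I'll go back and try clockwise.

{"api": "servo_tool", "payload": {
  "linear": [
    [0,0,0.0004],
    [0,0,0.0004],
    [0,0,0.0004],
    [0,0,0.0004],
    [0,0,0]
  ],
  "dr": [
    [0,0,5],
    [0,0,5],
    [0,0,5],
    [0,0,5],
    [0,0,6]
  ],
  "hand": [-1,-1,-1,-1,-1]
}}

```text
t: 6.98
tool_pos: [0.5799, -0.1645, 0.0772]
eef_rot: [0.001, 1.0, 0.023, -0.0]
wrist_force: [0.6, 1.1, -0.2]
gripper_width: 0.0126
grasp_force: 59.4
```

```bash
cat >st.py <<'E'
from h import *
s=r.read_state();q=s["eef_rot"];print(s["t"],"M",s["moment"].round(2),"F",s["wrist_force"].round(1),s["tool_pos"].round(4),"yaw",np.degrees(2*np.arctan2(q[2],q[1])).round(2),"q",np.round(q,4),s["joints"].round(2),s["gripper_width"],s["grasp_force"])
E
python3 st.py
```

```text
6.9833 M [ 0.15 -0.15 -0.  ] F [ 0.6  1.1 -0.2] [ 0.5799 -0.1645  0.0772] yaw 2.65 q [ 7.000e-04  9.997e-01  2.320e-02 -1.000e-04] [ 0.35  0.6  -0.19  1.73  0.15  0.83 -1.43] 0.012568663389688263 59.426525831222534
```

{"api": "servo_tool", "payload": {
  "linear": [
    [0,0,0],
    [0,0,0],
    [0,0,0],
    [0,0,0],
    [0,0,0]
  ],
  "dr": [
    [0,0,4],
    [0,0,4],
    [0,0,4],
    [0,0,0],
    [0,0,0]
  ],
  "hand": [-1,-1,-1,-1,-1]
}}

```text
t: 7.4
tool_pos: [0.5801, -0.1642, 0.0773]
eef_rot: [0.001, 0.997, -0.078, 0.0]
wrist_force: [-0.8, 0.4, 2.4]
gripper_width: 0.0125
grasp_force: 59.7
```

```bash
python3 st.py
```

```text
7.4 M [ 0.07 -0.05  0.02] F [-0.8  0.4  2.4] [ 0.5801 -0.1642  0.0773] yaw -8.99 q [ 6.000e-04  9.969e-01 -7.840e-02  0.000e+00] [ 0.32  0.6  -0.13  1.73  0.1   0.82 -1.59] 0.012487159458540913 59.72074627876282
```

Clockwise turns freely, with about 0 N m at 12°. It is a left-hand thread, so I'll continue clockwise while raising.

{"api": "servo_tool", "payload": {
  "linear": [
    [0,0,-0.0005],
    [0,0,-0.0005],
    [0,0,-0.0005],
    [0,0,-0.0004],
    [0,0,-0.0004]
  ],
  "dr": [
    [0,0,6],
    [0,0,6],
    [0,0,6],
    [0,0,6],
    [0,0,0]
  ],
  "hand": [-1,-1,-1,-1,-1]
}}

```text
t: 7.82
tool_pos: [0.5795, -0.1644, 0.0791]
eef_rot: [0.001, 0.958, -0.286, -0.0]
wrist_force: [0.8, -1.5, -2.2]
gripper_width: 0.0128
grasp_force: 59.2
```

```bash
python3 st.py
```

```text
7.8167 M [-0.1  -0.05 -0.07] F [ 0.8 -1.5 -2.2] [ 0.5795 -0.1644  0.0791] yaw -33.28 q [ 6.000e-04  9.581e-01 -2.863e-01 -4.000e-04] [ 0.24  0.59 -0.01  1.73  0.01  0.82 -1.92] 0.012820865823811995 59.20277774333954
```

{"api": "servo_tool", "payload": {
  "linear": [
    [0,0,-0.0004],
    [0,0,-0.0004],
    [0,0,-0.0004],
    [0,0,-0.0004],
    [0,0,0]
  ],
  "dr": [
    [0,0,6],
    [0,0,6],
    [0,0,6],
    [0,0,6],
    [0,0,0]
  ],
  "hand": [-1,-1,-1,-1,-1]
}}

```text
t: 8.23
tool_pos: [0.5794, -0.1646, 0.0806]
eef_rot: [0.001, 0.878, -0.478, -0.0]
wrist_force: [0.4, -2.3, -2.2]
gripper_width: 0.0127
grasp_force: 59.3
```

```bash
python3 st.py
```

```text
8.2333 M [-0.35  0.05  0.04] F [ 0.4 -2.3 -2.2] [ 0.5794 -0.1646  0.0806] yaw -57.14 q [ 7.000e-04  8.782e-01 -4.782e-01 -3.000e-04] [ 0.16  0.6   0.11  1.73 -0.09  0.82 -2.25] 0.012718034100212935 59.28315281867981
```

{"api": "servo_tool", "payload": {
  "linear": [
    [0,0,-0.0005],
    [0,0,-0.0005],
    [0,0,-0.0005],
    [0,0,-0.0003],
    [0,0,0]
  ],
  "dr": [
    [0,0,6],
    [0,0,6],
    [0,0,6],
    [0,0,3],
    [0,0,0]
  ],
  "hand": [-1,-1,-1,-1,-1]
}}

```text
t: 8.65
tool_pos: [0.5787, -0.165, 0.0822]
eef_rot: [0.001, 0.778, -0.629, -0.001]
wrist_force: [-2.9, -3.3, -1.6]
gripper_width: 0.0126
grasp_force: 59.2
```

```bash
python3 st.py
```

```text
8.65 M [-0.65  0.58  0.  ] F [-2.9 -3.3 -1.6] [ 0.5787 -0.165   0.0822] yaw -77.93 q [ 1.200e-03  7.775e-01 -6.289e-01 -7.000e-04] [ 0.1   0.6   0.22  1.73 -0.17  0.83 -2.54] 0.012598927391814087 59.211788177490234
```

{"api": "servo_tool", "payload": {
  "linear": [
    [0,0,-0.001],
    [0,0,-0.001],
    [0,0,-0.001],
    [0,0,0],
    [0,0,0]
  ],
  "dr": [
    [0,0,0],
    [0,0,0],
    [0,0,0],
    [0,0,0],
    [0,0,0]
  ],
  "hand": [-1,-1,-1,-1,-1]
}}

```text
t: 9.07
tool_pos: [0.5789, -0.1646, 0.0855]
eef_rot: [0.001, 0.777, -0.63, -0.001]
wrist_force: [-3.9, -3.7, -4.4]
gripper_width: 0.0129
grasp_force: 59.0
```

```bash
python3 st.py
```

```text
9.0667 M [-0.85  1.02 -0.02] F [-3.9 -3.7 -4.4] [ 0.5789 -0.1646  0.0855] yaw -78.06 q [ 6.000e-04  7.768e-01 -6.297e-01 -7.000e-04] [ 0.1   0.6   0.22  1.73 -0.17  0.84 -2.54] 0.012850867224255474 59.0078866481781
```

The cap is free. Lifting straight up.

{"api": "servo_tool", "payload": {
  "linear": [
    [0,0,-0.005],
    [0,0,-0.005],
    [0,0,-0.006],
    [0,0,-0.008],
    [0,0,-0.01]
  ],
  "dr": [
    [0,0,0],
    [0,0,0],
    [0,0,0],
    [0,0,0],
    [0,0,0]
  ],
  "hand": [-1,-1,-1,-1,-1]
}}

```text
t: 9.48
tool_pos: [0.5806, -0.1632, 0.1208]
eef_rot: [-0.001, 0.777, -0.63, 0.0]
wrist_force: [0.1, -0.1, -2.5]
gripper_width: 0.0126
grasp_force: 59.2
```

```bash
python3 st.py
```

```text
9.4833 M [-0.04  0.03  0.03] F [ 0.1 -0.1 -2.5] [ 0.5806 -0.1632  0.1208] yaw -78.07 q [-6.000e-04  7.768e-01 -6.298e-01  1.000e-04] [ 0.09  0.56  0.23  1.69 -0.15  0.91 -2.55] 0.012608452680510229 59.19719159603119
```

{"api": "servo_tool", "payload": {
  "linear": [
    [0,0,-0.015],
    [0,0,-0.02],
    [0,0,-0.02],
    [0,0,-0.015],
    [0,0,-0.01]
  ],
  "dr": [
    [0,0,0],
    [0,0,0],
    [0,0,0],
    [0,0,0],
    [0,0,0]
  ],
  "hand": [-1,-1,-1,-1,-1]
}}

```text
t: 9.9
tool_pos: [0.5811, -0.164, 0.2028]
eef_rot: [-0.001, 0.777, -0.63, 0.002]
wrist_force: [0.6, 0.1, -2.2]
gripper_width: 0.0128
grasp_force: 59.2
```

{"api": "servo_tool", "payload": {
  "linear": [
    [0,0,0],
    [0,0,0],
    [0,0,0],
    [0,0,0],
    [0,0,0]
  ],
  "dr": [
    [0,0,0],
    [0,0,0],
    [0,0,0],
    [0,0,0],
    [0,0,0]
  ],
  "hand": [-1,-1,-1,-1,-1]
}}

```text
t: 10.32
tool_pos: [0.5795, -0.1639, 0.1986]
eef_rot: [0.0, 0.776, -0.63, -0.001]
wrist_force: [-0.3, 0.2, -2.0]
gripper_width: 0.0126
grasp_force: 59.3
```

```bash
python3 st.py; python3 - <<'E'
from h import *
d=r.get_image("scene")["frame"][140:290,250:450]
cv2.imwrite("pics/s9.png",cv2.resize(d,(800,600),interpolation=cv2.INTER_CUBIC))
E
```

```text
10.3167 M [-0.07 -0.04 -0.04] F [-0.3  0.2 -2. ] [ 0.5795 -0.1639  0.1986] yaw -78.14 q [ 4.000e-04  7.764e-01 -6.303e-01 -9.000e-04] [ 0.08  0.49  0.25  1.58 -0.13  1.09 -2.57] 0.01260205442083064 59.25800263881683
```

View pics/s9.png

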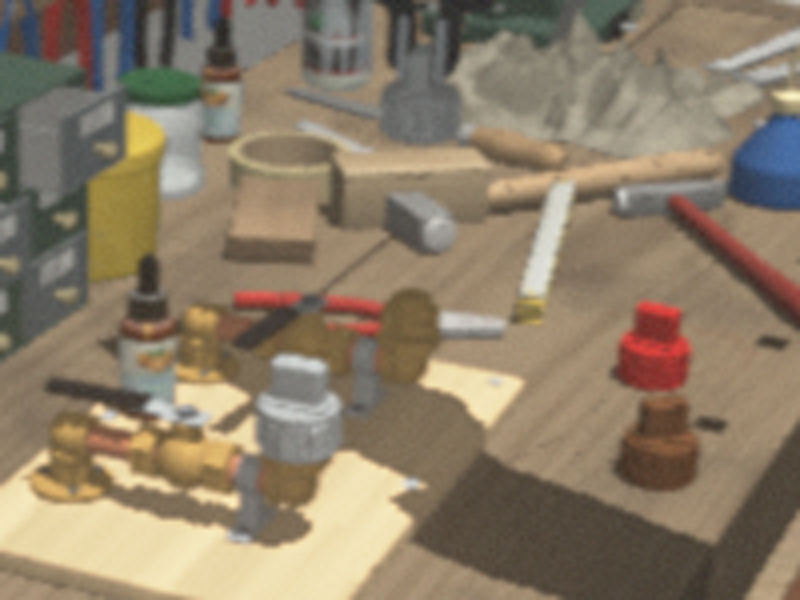

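The cap hangs upright in the gripper at crop (420,110), well above the bare neck at (410,320). The levers, bottle and left cap look unchanged.

```bash
python3 -c "
from workcell import r
print(r.sign_off())"
```

```text
the job is handed in; nothing more can be done
None
```

The right outlet was the shut-off one. Its cap came off clockwise (left-hand thread) and is held upright and still in the gripper, about 120 mm above where it sat; the job is handed in. My first grasp closed on air, and the anticlockwise try overran the stop: the cap skewed about 10° in the grip at 2.75 N m. The wrist and scene pictures showed nothing else moved.

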